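# Hold the drill at the scribed depth line

## Task

Take the long blank with the scribed line from the wooden rack, stand it on edge between the jaws of the drill press's vise, line near the top, down on the bed and slid home against the work stop, and let go of it. Then pull the spring-return feed lever down until the drill's tip is level with the scribed line and keep it there: finish while still holding the lever at that height, so that I can set the depth stop. Leave the two short blanks in their slots and the other things on the bench alone.

Things in the scene. Friction and masses are not known exactly. Their poses are not given: they have to be found in the camera images.
- press: Compact bench drill press, fixed, 0.44 m tall: base plate 180 x 320 x 30 mm, column 36 mm thick (axis at y = +140 mm), a head on it, a machine vise on the base under the drill. Origin on the bench under the drill's axis. Front (operator's side) is its -y side, +y points to the column, +x is the operator's right, where the feed lever is.
- vise_seat (a point): Where the middle of the long blank's underside lies when the blank is home: on the vise's bed, 50 mm above the bench, in the middle of the 11 mm gap between the jaws. Axes as the press's: y along the gap towards the work stop, x across it, z up. The drill's axis is at x = +11, y = +75 mm from here, so the drill comes down just beside the blank.
- vise_mouth (a point): Front end of the gap between the vise's jaws, at bed height, 25 mm in front (-y) of vise_seat. The jaws (each 24 mm thick) run 110 mm from here to the work stop and stand 18 mm above the bed; the gap is open on top and here in front, where it is bevelled to 19 mm wide over 8 mm. The work stop closes its far end and stands 45 mm above the bed. Axes as vise_seat.
- head: Head of the press, its height on the column differs. Origin on the drill's axis at its underside; axes as the press's. Casting 78 mm wide, reaching 27 mm in front (-y) of the drill's axis; 100 mm up, a belt cover 100 x 50 mm reaching 30 mm in front. Chuck (35 mm thick) hangs 55 mm and drill 95 mm below at rest. Gripper clears them if it holds the blank 40 mm from its middle, towards the front.
- drill_tip (a point): Tip of the 6 mm drill in the chuck. It goes straight down 35 mm for each radian that the feed lever is pulled (45 mm at most), and springs back up when the lever is let go.
- feed_lever: Feed lever on the +x side of the head: hub 44 mm thick, one spoke 10 mm thick with a black ball at its end. Turns about the press's x axis through this origin (x 41, y 0, z 50 mm from the head's origin). At rest the spoke points to the front (-y) and 0.45 rad upwards; it is pulled down, 1.3 rad at most. A spring drives it back: about 5 N at the ball at first, 9 N at the end.
- feed_hub (a point): Centre of the circle that the lever's ball runs on, on the hub's axis, 46 mm to the +x side of feed_lever's origin, in the vertical plane of the spoke. The spoke's end is above and beside the place where the blank is let go: draw the gripper back towards the front before raising it.
- feed_ball (a point): Centre of the black ball (32 mm thick) at the end of the lever, 140 mm from point feed_hub; it can be pinched from above, or pressed down.
- blank: The long blank: a loose aluminium plate 170 x 8 x 70 mm, about 0.25 kg, standing on edge in one of the three slots of the wooden rack (any one). Origin: middle of its underside; x along its length, y across its 8 mm thickness, z up. The two ends are alike.
- blank_mid (a point): Centre of the long blank, 35 mm above its underside. Axes as the blank's.
- line (a point): Point at mid-length of the dark line scribed along both faces of the long blank, 20 mm below its top edge and 50 mm above its underside (the point is in the middle of the thickness). Axes as the blank's.
- rack: Fixed wooden rack 130 x 160 mm, origin in the middle of its underside; three parallel slots along its x axis, 50 mm apart across y. The blanks stand on the slot floors 12 mm above the bench; the slots are 14 mm deep (top of the wood 26 mm above the bench) and 9.5 mm wide.
- short_a: Short aluminium blank 100 x 8 x 55 mm with a hole, standing in another slot: stays there. Origin: middle of its underside.
- short_b: Short plain aluminium blank 90 x 8 x 70 mm, standing in another slot: stays there. Origin: middle of its underside.
- oil: Closed oil bottle, 56 mm thick, 150 mm tall, standing on the bench: stays there. Origin: middle of its underside.
- hammer: Hammer lying on the bench: stays there.
- wrench: Wrench lying on the bench: stays there.
- brush: Bench brush lying on the bench: stays there.
- punch: Centre punch, 100 mm long, lying on the bench: stays there.
- flange: Small turned aluminium flange, 62 mm tall, standing on the bench: stays there. Origin: middle of its underside.
Things that resemble listed ones, but are neither listed nor needed, are in the scene too. Leave any pink look-alike of the blank alone.

How it is judged:
By the outcome, as a careful person would: the job done as asked, in the order asked, and still so for the second after the job is handed in, while the arm keeps its last pose, push and grip.
It also fails if it takes over 61 s, if anything falls off the work surface, if the arm or the gripper's body presses on something with over 40 N, if the wrist force passes 120 N, or if a joint passes its speed limit or range.

## Robot

A 7-joint arm with a two-finger parallel gripper is mounted at the origin on the work surface. World frame = base frame: x ahead of the robot, y to its left, z up, the work surface at z = 0. Lengths are in m, angles in rad, forces in N, time in s.
With the tool pointing down it reaches from about 0.425 to 1.025 m from the base axis. Payload 9.4 kg.
Tool frame: the origin (TCP) lies midway between the tips of the shut fingers; the grasp point (between the pads) lies 19 mm behind it (arm.grasp_offset is the distance from the TCP to the grasp point, in m); z points along the fingers, y is the line along which they close (so a half turn about z gives the same grasp; the last joint's range is limited). The gripper opens to 85 mm and grips with 20 to 120 N. Pads are 22 mm wide; open, the fingers measure 114 mm over their backs; the gripper's body (76 mm by 85 mm) begins 54 mm behind the grasp point. The pads swing forward as they close: fully open they stand 13 mm farther back than shut.
Start: joints at [1.199, 0.599, -0.003, 1.599, 0.002, 0.943, -0.08], TCP at [0.211, -0.694, 0.231] pointing down, gripper open.
Joint ranges: [-2.57, 2.57], [-0.35, 1.97], [-1.29, 1.29], [0.11, 2.56], [-1.05, 4.19], [0.11, 1.86], [-2.63, 2.63]. Speed limits (rad/s): [2.22, 2.22, 3.01, 3.01, 3.14, 3.14, 3.14].

## Interface

Orientations are given as a rotation vector (axis times angle).
In Python, from station import status, cams, ticket, arm gives the robot as it stands.
- The arm moves only by the shell command python3 -m handwheel 'ROWS' [FORCE]. ROWS is JSON, a list of rows, each a list of 5 numbers: the shift along the tool's x, y, z in units of 40 mm (1.0 is 40 mm), then the turn about the tool's z in rad, then the closure, from 0 (fully open) to 1 (shut). A call has exactly 10 rows; each row shifts and turns the commanded pose from where the row before left it, along the tool's axes as they then stand; what a row does not reach is not made up. A row lasts 1/8 s, in which the tool goes at most 62.5 mm and 10.7 degrees, less where a joint would pass 70% of its speed; a pose out of reach is approached as far as the arm can. A call is refused whole if a number of a shift passes 1 or a number of a turn 0.188, either way. A call with a gripper value outside its range is refused whole. The fingers move at their own pace and stop on an object; FORCE is the grip in N (left out, the last holds). Time passes only in rows, so rows that do not move let the fingers close, or fill a call up. It gives the time, the measured TCP pose, the force, the opening and the grip force at its end, in the units of the state.
- status.get_state(): the state, without advancing time (a new reading comes with each control period).
- cams.grab_frame(name): name is "scene" or "side" or "wrist"; returns a dict with "frame" (420x560x3 uint8, red, green, blue), "depth" (420x560 float32, m along the optical axis (not along the pixel's ray), 0 where there is no reading), "camera_matrix" (3x3 intrinsics, pixels), "origin" and "orientation" of the camera in the world; the wrist camera has in their place "mount" (4x4, takes a point from camera to tool coordinates, whose origin is the TCP and whose axes are the flange's). Camera axes: x right, y up, looking along -z (the intrinsics and any distortion apply to the point x, -y, -z); pixel columns grow to the right and rows downward; lengths in m; the calibration is good to about 2 mm. A picture is of the moment at which its call begins: read the wrist's pose just before it.
- ticket.hand_in(): hands the job in; it is judged then, once.
The state is a dict: "clock": time; "joint_pos": joint angles; "qd": joint speeds; "tau": joint torques, N m; "position": TCP position; "tool_rot": TCP orientation; "wrist_force": force on the tool from outside, world axes, zero at the start; "moment": the same for the moment, N m; "opening": opening from 0.0 (shut) to 1.0 (fully open); "gripper_force": force on a finger pad.
Only numpy, scipy, OpenCV 4.12 (cv2) and the standard library are available. Lean on these libraries where they do the work, as an engineer would, in place of code of your own. Each camera call takes 0.05 s, during which the arm holds its last target. There are 200 camera calls.

## Working session

There is one attempt and no reset: what is moved stays moved. The work goes in short steps, Python scripts to look and compute and a shell command to move; the robot and the scene stay as the last step left them, time stands still between calls to the robot, and variables do not carry over. Pictures are saved under pics/ and viewed, at most 10 in all, crops included, and the job is handed in when it is done.

```bash
ls; mkdir -p pics; cat > h.py <<'E'
import numpy as np, cv2
from scipy.spatial.transform import Rotation as R
from station import status, cams, ticket, arm
def grab(n):
    s=status.get_state(); f=cams.grab_frame(n); K=np.array(f["camera_matrix"])
    if n=="wrist":
        T=np.eye(4);T[:3,:3]=R.from_rotvec(s["tool_rot"]).as_matrix();T[:3,3]=s["position"];T=T@np.array(f["mount"])
    else:
        T=np.eye(4);o=np.array(f["orientation"]);T[:3,:3]=o if o.shape==(3,3) else R.from_rotvec(o).as_matrix();T[:3,3]=f["origin"]
    f["K"]=K;f["T"]=T;return f
def cloud(f):
    d=f["depth"];v,u=np.mgrid[:d.shape[0],:d.shape[1]];K=f["K"]
    p=np.stack([(u-K[0,2])/K[0,0]*d,-(v-K[1,2])/K[1,1]*d,-d],-1)
    return p@f["T"][:3,:3].T+f["T"][:3,3]
def ray(f,u,v):
    K=f["K"];return f["T"][:3,3],f["T"][:3,:3]@np.array([(u-K[0,2])/K[0,0],-(v-K[1,2])/K[1,1],-1])
def onz(f,u,v,z):
    o,d=ray(f,u,v);return o+d*(z-o[2])/d[2]
def proj(f,p):
    q=f["T"][:3,:3].T@(np.array(p)-f["T"][:3,3]);K=f["K"]
    return K[0,0]*q[0]/-q[2]+K[0,2],K[1,1]*-q[1]/-q[2]+K[1,2]
def save(f,n): cv2.imwrite("pics/"+n,cv2.cvtColor(f["frame"],cv2.COLOR_RGB2BGR))
E
python3 - <<'E'
from h import *
print(status.get_state()); f=cams.grab_frame("scene");print({k:v for k,v in f.items() if k not in("frame","depth")})
for n in("scene","side","wrist"):
    f=grab(n);save(f,n+"0.png");print(n,f["T"].round(3).tolist(),f["K"].round(1).tolist());np.savez("/tmp/"+n,**{k:f[k] for k in("frame","depth","K","T")})
E
```

```text
pics
{'clock': 0.0, 'joint_pos': array([ 1.19930864,  0.60015827, -0.0025415 ,  1.60012974,  0.00181549,
        0.94288796, -0.07977965]), 'qd': array([-0.00033852,  0.00036482, -0.0002203 , -0.00021506, -0.00129482,
       -0.00017004, -0.00256028]), 'tau': array([-6.55344884e-04, -7.76454949e+01,  1.56507555e+00, -2.58017796e+01,
        1.24836268e-02,  8.95181322e-03, -7.77265910e-06]), 'position': array([ 0.21048194, -0.69328335,  0.23039309]), 'tool_rot': array([-3.10599236e+00, -4.61285822e-01,  6.08351206e-04]), 'wrist_force': array([-0.0993007 , -0.24248559,  0.05739582]), 'moment': array([ 0.01646248,  0.00977504, -0.0131074 ]), 'gripper_force': 0.0, 'opening': 1.0002197828081516}
{'camera_matrix': array([[472.86205732,   0.        , 283.16233204],
       [  0.        , 472.86205732, 213.02331328],
       [  0.        ,   0.        ,   1.        ]]), 'origin': array([ 1.45421257, -0.52652414,  0.98813096]), 'orientation': array([0.83868126, 0.47609972, 0.97412587])}
scene [[0.499, -0.526, 0.689, 1.454], [0.867, 0.295, -0.402, -0.527], [0.008, 0.797, 0.603, 0.988], [0.0, 0.0, 0.0, 1.0]] [[472.9, 0.0, 283.2], [0.0, 472.9, 213.0], [0.0, 0.0, 1.0]]
side [[-0.828, 0.409, -0.385, 0.09], [-0.561, -0.593, 0.577, 0.707], [0.008, 0.694, 0.72, 1.076], [0.0, 0.0, 0.0, 1.0]] [[439.8, 0.0, 273.1], [0.0, 439.8, 213.8], [0.0, 0.0, 1.0]]
wrist [[0.292, 0.918, 0.269, 0.279], [-0.956, 0.281, 0.08, -0.673], [-0.002, -0.281, 0.96, 0.374], [0.0, 0.0, 0.0, 1.0]] [[337.3, 0.0, 279.4], [0.0, 337.3, 211.1], [0.0, 0.0, 1.0]]
```

View pics/scene0.png

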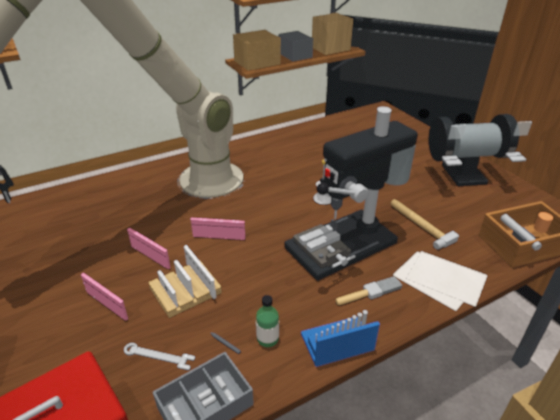

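View pics/side0.png

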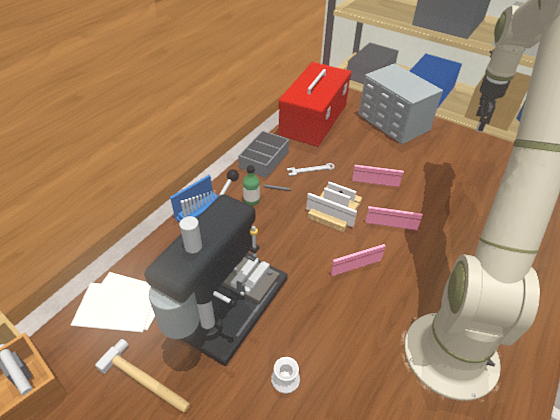

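The scene view shows the rack at about (185,285) with three grey blanks: (168,290), (183,277) and (200,270). Three pink look-alikes stand at (148,247), (218,229) and (104,296). The press is at (345,200), its black lever ball at about (323,187) in scene and (232,175) in side. The blank at (200,270) scene / (332,208) side looks longest, so I'll measure it and take an enlarged crop.

```bash
python3 - <<'E'
from h import *
out=[]
for n,c in(("scene",(140,240,230,315)),("side",(295,170,375,240))):
    f=dict(np.load(f"/tmp/{n}.npz"));u0,v0,u1,v1=c
    im=cv2.cvtColor(f["frame"],cv2.COLOR_RGB2BGR)
    out.append(cv2.resize(im[v0:v1,u0:u1],(400,350),interpolation=cv2.INTER_CUBIC))
    P=cloud(f);hsv=cv2.cvtColor(f["frame"],cv2.COLOR_RGB2HSV)
    S=P[v0:v1,u0:u1];H=hsv[v0:v1,u0:u1]
    g=(H[...,1]<60)&(S[...,2]>0.03)&(f["depth"][v0:v1,u0:u1]>0)
    k,lab,st,ce=cv2.connectedComponentsWithStats(g.astype(np.uint8))
    for i in range(1,k):
        if st[i,4]<25: continue
        q=S[lab==i]; r=cv2.minAreaRect(q[:,:2].astype(np.float32)*1000)
        t=q[q[:,2]>q[:,2].max()-.012]; rt=cv2.minAreaRect(t[:,:2].astype(np.float32)*1000)
        print(n,ce[i]+[u0,v0],st[i,4],"zmax",q[:,2].max().round(3),np.round(r[0]),np.round(r[1]),round(r[2],1),"top",np.round(rt[0]),np.round(rt[1]),round(rt[2],1))
out2=[]
for n,c in(("scene",(275,90,425,280)),("side",(140,160,300,370))):
    f=dict(np.load(f"/tmp/{n}.npz"));u0,v0,u1,v1=c
    out2.append(cv2.resize(cv2.cvtColor(f["frame"],cv2.COLOR_RGB2BGR)[v0:v1,u0:u1],(400,500),interpolation=cv2.INTER_CUBIC))
cv2.imwrite("pics/rack.png",np.hstack(out));cv2.imwrite("pics/press.png",np.hstack(out2))
E
```

```text
scene [199.93378995 269.96575342] 438 zmax 0.085 [ 501. -243.] [172.  11.] 5.3 top [ 502. -242.] [171.  10.] 4.9
scene [183.55042017 277.03361345] 238 zmax 0.086 [ 509. -293.] [94. 10.] 5.0 top [ 508. -292.] [92.  9.] 5.0
scene [167.2746114  286.48704663] 193 zmax 0.071 [ 514. -341.] [104.  10.] 4.7 top [ 514. -342.] [103.  10.] 5.7
side [334.73444347 201.33391762] 1141 zmax 0.088 [ 499. -292.] [170. 116.] 5.4 top [ 497. -267.] [169.  65.] 6.3
```

View pics/rack.png

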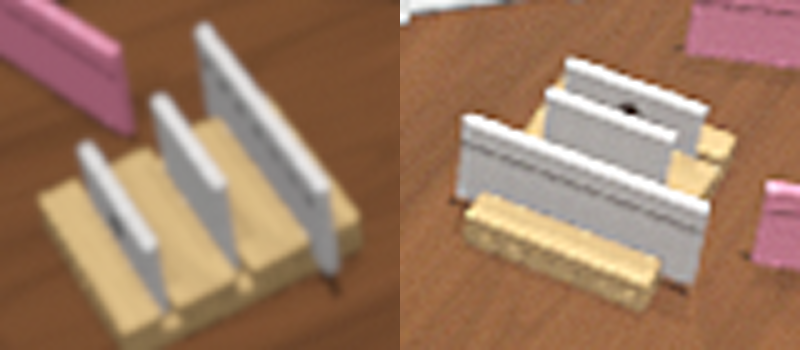

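View pics/press.png

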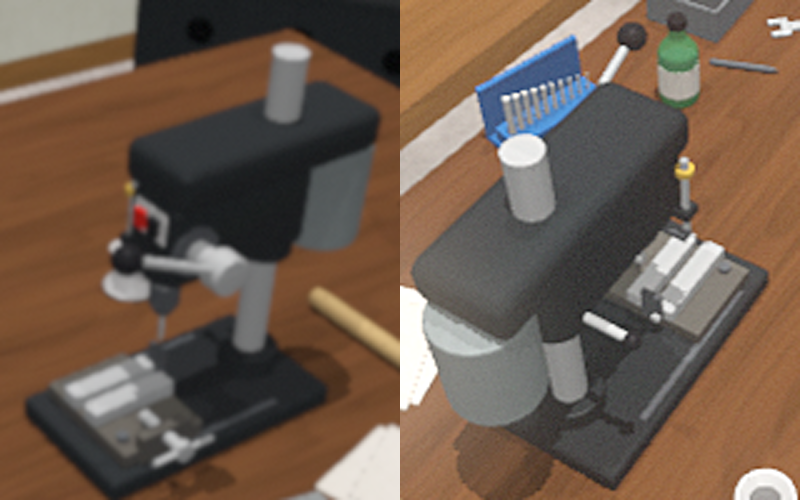

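The crop shows the long grey blank, 170 mm, with the scribed line near its top, at scene (200,270) and side (332,208). The other grey ones are the 90 mm plain blank and the 100 mm blank with a hole, and the rest are pink. The press crops show the jaws, the drill tip at about scene (335,218), the ball at scene (323,187) / side (232,175) and the column top. I'll measure the press next.

```bash
python3 - <<'E'
from h import *
F={n:dict(np.load(f"/tmp/{n}.npz")) for n in("scene","side")}
def rep(nm,q):
    r=cv2.minAreaRect(q[:,:2].astype(np.float32)*1000);print(nm,len(q),"z",np.median(q[:,2]).round(3),"mean",q[:,:2].mean(0).round(4),np.round(r[0],1),np.round(r[1],1),round(r[2],1))
al={}
for n,f in F.items():
    P=cloud(f);h=cv2.cvtColor(f["frame"],cv2.COLOR_RGB2HSV);f["P"]=P
    ok=(f["depth"]>0)&(P[...,0]>.4)&(P[...,0]<1.2)&(P[...,1]>-.15)&(P[...,1]<.4)
    v,z=h[...,2],P[...,2]
    def big(m):
        k,l,s,c=cv2.connectedComponentsWithStats(m.astype(np.uint8));i=1+np.argmax(s[1:,4]);return l==i
    for nm,m in dict(base=big(ok&(v<70)&(z>.022)&(z<.038)),coltop=ok&(z>.433)&(v>120),cover=ok&(v<80)&(z>.3),jaw=ok&(h[...,1]<40)&(v>130)&(z>.06)&(z<.075)).items():
        if m.sum()>5: rep(n+" "+nm,P[m]); al.setdefault(nm,[]).append(P[m])
for nm,q in al.items(): rep("both "+nm,np.vstack(q))
for n,c in(("scene",(308,172,345,205)),("side",(220,163,246,188))):
    f=F[n];u0,v0,u1,v1=c;g=(f["frame"][v0:v1,u0:u1].max(2)<60).astype(np.uint8)
    k,l,s,ce=cv2.connectedComponentsWithStats(g)
    for i in range(1,k):
        if s[i,4]>20:
            P=f["P"][v0:v1,u0:u1][l==i];print(n,ce[i]+[u0,v0],s[i],np.median(P,0).round(3))
E
```

```text
scene base 1352 z 0.028 mean [0.5844 0.2728] [562.4 265.8] [183.  198.7] 2.4
scene coltop 81 z 0.438 mean [0.5609 0.308 ] [560.5 310. ] [33.  38.8] 19.7
scene cover 2919 z 0.359 mean [0.5874 0.2364] [575.2 212. ] [136.1 385.2] 11.3
scene jaw 438 z 0.066 mean [0.5702 0.1191] [703.1  85.5] [116.2 384.9] 75.7
side base 261 z 0.03 mean [0.567  0.2433] [567.4 249.8] [69.3 53.3] 4.2
side coltop 234 z 0.44 mean [0.5515 0.3117] [553.  309.9] [35.2 36.5] 42.5
side cover 1614 z 0.356 mean [0.5231 0.2604] [560.1 218.7] [127.1 381.2] 14.2
side jaw 671 z 0.068 mean [0.5807 0.1179] [678.6  65. ] [240.9 548.1] 49.2
both base 1613 z 0.028 mean [0.5815 0.2681] [562.4 265.8] [183.  198.7] 2.4
both coltop 315 z 0.439 mean [0.5539 0.3108] [556.5 309.8] [35.5 44.5] 73.5
both cover 4533 z 0.357 mean [0.5645 0.2449] [571.5 214.6] [142.4 391.7] 11.3
both jaw 1109 z 0.067 mean [0.5765 0.1184] [678.6  65. ] [240.9 548.1] 49.2
scene [331.51604278 185.5855615 ] [  9   0  28  30 374] [0.599 0.145 0.28 ]
```

```bash
cat >> h.py <<'E'
def plan(x,y,z,hd):
    "shift (40 mm units) in the axes after turning to heading hd (deg), and tool turn"
    s=status.get_state();M=R.from_rotvec(s["tool_rot"]).as_matrix();h=np.arctan2(M[1,0],M[0,0])
    t=-(np.radians(hd)-h);M2=R.from_euler("z",-t).as_matrix()@M
    d=np.array([x,y,z])-s["position"]
    print("head",np.degrees(h).round(2),"turn",round(t,4),"units after turn",(M2.T@d/.04).round(3),"before",(M.T@d/.04).round(3),"tilt",M[2].round(4),"pos",s["position"].round(4),"q7",s["joint_pos"][6].round(2),"F",s["wrist_force"].round(1),"open",round(s["opening"],3),"t",s["clock"])
E
python3 - <<'E'
from h import *
plan(.45,-.45,.27,5); plan(.46,.06,.27,5)
E
```

```text
head 16.89 turn 0.2076 units after turn [ 6.494 -5.542 -0.977] before [ 7.497 -4.085 -0.979] tilt [-1.e-04 -1.e-03 -1.e+00] pos [ 0.2105 -0.6934  0.2307] q7 -0.08 F [ 1.1 -0.8  0.6] open 1.002 t 0.2
head 16.89 turn 0.2076 units after turn [  7.854 -18.222  -0.964] before [ 11.441 -16.212  -0.967] tilt [-1.e-04 -1.e-03 -1.e+00] pos [ 0.2105 -0.6934  0.2307] q7 -0.08 F [ 1.1 -0.8  0.6] open 1.002 t 0.2
```

```bash
python3 -m handwheel '[[0,0,-0.4,0.104,0],[0,0,-0.4,0.104,0],[0.8,-0.8,0,0,0],[0.8,-0.8,0,0,0],[0.8,-0.8,0,0,0],[0.8,-0.8,0,0,0],[0.8,-0.8,0,0,0],[0.8,-0.8,0,0,0],[0.8,-0.8,0,0,0],[0.8,-0.8,0,0,0]]'
python3 -m handwheel '[[0.14,-1,0,0,0],[0.14,-1,0,0,0],[0.14,-1,0,0,0],[0.14,-1,0,0,0],[0.14,-1,0,0,0],[0.14,-1,0,0,0],[0.14,-1,0,0,0],[0.14,-1,0,0,0],[0.14,-1,0,0,0],[0.14,-1,0,0,0]]'
python3 -c "
from h import *
plan(.46,.06,.27,5)"
```

```text
clock: 1.45
position: [0.4443, -0.4153, 0.2632]
tool_rot: [-3.139, -0.136, 0.0]
wrist_force: [0.7, -0.7, -0.1]
opening: 1.0
gripper_force: 0.0
clock: 2.7
position: [0.4645, -0.0119, 0.2634]
tool_rot: [3.139, 0.136, 0.0]
wrist_force: [0.6, 0.1, -0.3]
opening: 0.998
gripper_force: 0.0
head 4.97 turn -0.0005 units after turn [ 0.044 -1.8   -0.166] before [ 0.043 -1.8   -0.166] tilt [ 3.e-04  0.e+00 -1.e+00] pos [ 0.4645 -0.0119  0.2634] q7 -1.62 F [ 0.6  0.1 -0.3] open 0.998 t 2.7
```

```bash
python3 - <<'E'
from h import *
f=grab("wrist");np.savez("/tmp/w1",**{k:f[k] for k in("frame","depth","K","T")})
cv2.imwrite("pics/w1.png",cv2.resize(cv2.cvtColor(f["frame"],cv2.COLOR_RGB2BGR),(800,600)))
print(f["T"].round(3).tolist())
E
```

```text
[[0.088, 0.956, 0.28, 0.536], [-0.996, 0.085, 0.024, -0.006], [-0.001, -0.281, 0.96, 0.406], [0.0, 0.0, 0.0, 1.0]]
```

View pics/w1.png

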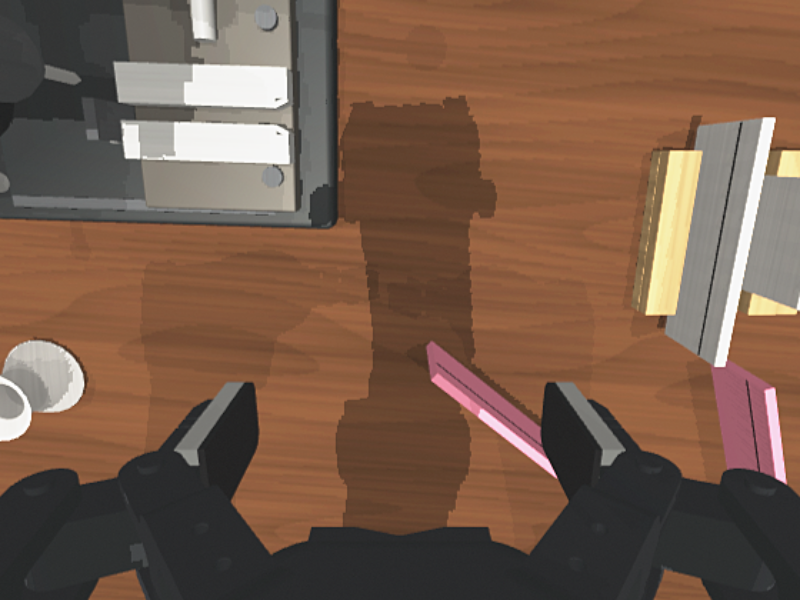

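The wrist view shows the two vise jaws at (115–290, 62–165) with the gap at row ~114, mouth at column ~290. The drill tip is at about (80,78), the base's front edge at column ~335, and the long blank with its line at (720,240). I'll now fit the jaws and base, with depth and rays.

```bash
python3 - <<'E'
from h import *
f=dict(np.load("/tmp/w1.npz"));P=cloud(f);h=cv2.cvtColor(f["frame"],cv2.COLOR_RGB2HSV);z=P[...,2];d=f["depth"]>0
U=np.zeros(z.shape,bool);U[35:122,70:212]=True
m=U&d&(z>.062)&(z<.074)
k,l,s,c=cv2.connectedComponentsWithStats(m.astype(np.uint8))
J=[]
for i in range(1,k):
    if s[i,4]>300:
        q=P[l==i];r=cv2.minAreaRect(q[:,:2].astype(np.float32)*1000);print("jaw",c[i].round(),s[i],np.median(q[:,2]).round(4),np.round(r[0],1),np.round(r[1],1),round(r[2],2))
        v,u=np.nonzero(l==i);hp=cv2.convexHull(np.stack([u,v],1).astype(np.int32));bp=cv2.minAreaRect(np.stack([u,v],1).astype(np.float32))
# boundaries per column at z=.068 plane via mask rows
cols=range(95,195,6);gapc=[]
for u in cols:
    rows=np.nonzero(m[:,u])[0];g=np.nonzero(np.diff(rows)>3)[0]
    if len(g): 
        a,b=rows[g[0]],rows[g[0]+1];pa=onz(f,u,a+.5,.068);pb=onz(f,u,b-.5,.068);gapc.append((pa+pb)/2);print(u,a,b,pa[:2].round(4),pb[:2].round(4),round(1000*np.linalg.norm(pa-pb),1))
g=np.array(gapc);p=np.polyfit(g[:,1],g[:,0],1);print("gap x=",p,"press yaw deg",-np.degrees(np.arctan(p[0])))
# base edges
b=d&(z>.022)&(z<.036)&(h[...,2]<150);ii=np.nonzero(b[:165,:240]);q=P[ii]
# front edge: min world y for rows ; -x edge: min x
hull=cv2.convexHull((q[:,:2]*1000).astype(np.float32))[:,0];print("base hull",hull[hull[:,0].argsort()].round(0)[::3].tolist())
# stop, drill
for v in range(48,62,2): print(v,[ (u,*P[v,u].round(3)) for u in range(40,66,5)])
E
```

```text
jaw [141.  78.] [  77   44  127   71 6679] 0.0686 [553.7 130.5] [ 59.2 122.2] 3.24
95 72 85 [0.5564 0.1689] [0.5458 0.1696] 10.6
101 72 85 [0.5569 0.1633] [0.5463 0.1639] 10.6
107 72 85 [0.5574 0.1577] [0.5468 0.1583] 10.6
113 73 85 [0.557  0.1522] [0.5473 0.1527] 9.7
119 73 86 [0.5575 0.1466] [0.5469 0.1471] 10.6
125 73 86 [0.558 0.141] [0.5474 0.1414] 10.6
131 73 86 [0.5585 0.1354] [0.5479 0.1358] 10.6
137 74 86 [0.5581 0.1298] [0.5484 0.1301] 9.7
143 74 86 [0.5586 0.1243] [0.5489 0.1245] 9.7
149 74 87 [0.5591 0.1187] [0.5485 0.1189] 10.6
155 74 87 [0.5596 0.1131] [0.549  0.1132] 10.6
161 74 87 [0.5601 0.1075] [0.5495 0.1076] 10.6
167 75 87 [0.5597 0.1019] [0.55  0.102] 9.7
173 75 87 [0.5602 0.0963] [0.5505 0.0963] 9.7
179 75 88 [0.5607 0.0907] [0.5501 0.0907] 10.6
185 75 88 [0.5612 0.0851] [0.5506 0.085 ] 10.6
191 75 88 [0.5617 0.0795] [0.5511 0.0794] 10.6
gap x= [-0.05573046  0.56059753] press yaw deg 3.189820401032731
base hull [[465.0, 303.0], [478.0, 59.0], [481.0, 43.0], [486.0, 41.0], [523.0, 43.0], [615.0, 278.0], [637.0, 50.0]]
48 [(40, np.float64(0.565), np.float64(0.168)
[... 1910 characters left out ...]
4(0.03)), (45, np.float64(0.568), np.float64(0.24), np.float64(0.029)), (50, np.float64(0.56), np.float64(0.168), np.float64(0.133)), (55, np.float64(0.569), np.float64(0.228), np.float64(0.03)), (60, np.float64(0.569), np.float64(0.223), np.float64(0.032)), (65, np.float64(0.57), np.float64(0.218), np.float64(0.031))]
60 [(40, np.float64(0.566), np.float64(0.244), np.float64(0.03)), (45, np.float64(0.566), np.float64(0.239), np.float64(0.031)), (50, np.float64(0.567), np.float64(0.233), np.float64(0.031)), (55, np.float64(0.567), np.float64(0.229), np.float64(0.03)), (60, np.float64(0.568), np.float64(0.223), np.float64(0.031)), (65, np.float64(0.568), np.float64(0.218), np.float64(0.031))]
```

```bash
python3 - <<'E'
from h import *
f=dict(np.load("/tmp/w1.npz"));P=cloud(f);z=P[...,2];h=cv2.cvtColor(f["frame"],cv2.COLOR_RGB2HSV)
U=np.zeros(z.shape,bool);U[75:262,495:548]=True
m=U&(f["depth"]>0)&(z>.077)&(h[...,1]<60);q=P[m]
r=cv2.minAreaRect(q[:,:2].astype(np.float32)*1000);print(len(q),q[:,2].max(),r)
c=np.array(r[0])/1000;l=np.polyfit(q[:,0],q[:,1],1);a=np.arctan(l[0]);print(np.degrees(a),q[:,1].mean())
g=c-.04*np.array([np.cos(a),np.sin(a)]);print("grasp",g)
plan(g[0],g[1],.13,np.degrees(a));plan(g[0],g[1],.041,np.degrees(a))
E
```

```text
2012 0.08513528405669091 ((497.51678466796875, -243.20408630371094), (169.91668701171875, 10.357382774353027), 5.44384765625)
5.173481307511975 -0.2415281523984098
grasp [ 0.45767974 -0.24681095]
head 5.26 turn 0.0015 units after turn [-0.724  5.973  3.321] before [-0.733  5.972  3.321] tilt [ 9.0e-04 -2.3e-03 -1.0e+00] pos [ 0.4649 -0.0066  0.2634] q7 -1.63 F [0.3 5.2 0.3] open 0.996 t 2.75
head 5.26 turn 0.0015 units after turn [-0.726  5.978  5.546] before [-0.735  5.977  5.546] tilt [ 9.0e-04 -2.3e-03 -1.0e+00] pos [ 0.4649 -0.0066  0.2634] q7 -1.63 F [0.3 5.2 0.3] open 0.996 t 2.75
```

```bash
python3 -m handwheel '[[-0.09,0.66,0.36,0,0.6],[-0.09,0.66,0.36,0,0.6],[-0.09,0.66,0.36,0,0.6],[-0.09,0.66,0.36,0,0.6],[-0.09,0.66,0.36,0,0.6],[-0.09,0.66,0.36,0,0.6],[-0.09,0.66,0.36,0,0.6],[-0.09,0.66,0.36,0,0.6],[-0.09,0.66,0.36,0,0.6],[0,0,0,0,0.6]]' 40
python3 - <<'E'
from h import *
plan(.459,-.2465,.041,5.2)
f=grab("wrist");np.savez("/tmp/w2",**{k:f[k] for k in("frame","depth","K","T")})
P=cloud(f);z=P[...,2];h=cv2.cvtColor(f["frame"],cv2.COLOR_RGB2HSV)
m=(f["depth"]>0)&(z>.077)&(z<.088)&(h[...,1]<60)&(h[...,2]>100)&(abs(P[...,1]+.245)<.02)&(abs(P[...,0]-.5)<.12);q=P[m]
r=cv2.minAreaRect(q[:,:2].astype(np.float32)*1000);print(len(q),r,np.degrees(np.arctan(np.polyfit(q[:,0],q[:,1],1)[0])))
plan(.459,-.2465,.041,5.2)
E
```

```text
clock: 4.0
position: [0.452, -0.2545, 0.1327]
tool_rot: [-3.139, -0.131, 0.003]
wrist_force: [0.2, 0.6, -1.0]
opening: 0.396
gripper_force: 0.0
head 4.79 turn -0.0072 units after turn [ 0.197 -0.184  2.292] before [ 0.196 -0.185  2.292] tilt [-1.7e-03 -1.0e-04 -1.0e+00] pos [ 0.452  -0.2545  0.1327] q7 -1.14 F [ 0.2  0.6 -1. ] open 0.396 t 4.0
4137 ((494.78094482421875, -243.79412841796875), (165.08639526367188, 8.083703994750977), 5.174953460693359) 5.149267695850632
head 4.87 turn -0.0057 units after turn [ 0.182 -0.152  2.305] before [ 0.182 -0.153  2.305] tilt [-1.e-03 -5.e-04 -1.e+00] pos [ 0.4524 -0.2532  0.1332] q7 -1.14 F [ 0.4  0.2 -0.2] open 0.401 t 4.05
```

```bash
python3 -m handwheel '[[0.09,-0.07,0,0.0,0.6],[0.09,-0.07,0,-0.005,0.6],[0,0,0.4,0,0.6],[0,0,0.4,0,0.6],[0,0,0.4,0,0.6],[0,0,0.4,0,0.6],[0,0,0.4,0,0.6],[0,0,0.29,0,0.6],[0,0,0,0,0.6],[0,0,0,0,0.6]]' 40
python3 -m handwheel '[[0,0,0,0,1],[0,0,0,0,1],[0,0,0,0,1],[0,0,0,0,1],[0,0,0,0,1],[0,0,0,0,1],[0,0,0,0,1],[0,0,0,0,1],[0,0,0,0,1],[0,0,0,0,1]]' 60
python3 -c "
from h import *
plan(.459,-.2465,.041,5.2)"
```

```text
clock: 5.3
position: [0.4597, -0.2465, 0.0422]
tool_rot: [3.138, 0.144, 0.0]
wrist_force: [-0.1, 0.6, 0.3]
opening: 0.395
gripper_force: 0.0
clock: 6.55
position: [0.4598, -0.2467, 0.0426]
tool_rot: [3.138, 0.144, 0.001]
wrist_force: [-1.5, -0.1, 6.7]
opening: 0.084
gripper_force: 59.0
head 5.25 turn 0.0008 units after turn [-0.021 -0.006  0.041] before [-0.021 -0.006  0.041] tilt [ 8.e-04  6.e-04 -1.e+00] pos [ 0.4598 -0.2467  0.0426] q7 -1.17 F [-1.5 -0.1  6.7] open 0.084 t 6.55
```

```bash
python3 -m handwheel '[[0,0,-0.2,0,1],[0,0,-0.4,0,1],[0,0,-0.5,0,1],[0,0,-0.5,0,1],[0,0,-0.5,0,1],[0,0,-0.5,0,1],[0,0,-0.4,0,1],[0,0,0,0,1],[0,0,0,0,1],[0,0,0,0,1]]' 60
python3 - <<'E'
from h import *
f=dict(np.load("/tmp/scene.npz"));print("oil",onz(f,267,343,0))
plan(.5646,-.067,.16,93.2)
f=grab("wrist");np.savez("/tmp/w3",**{k:f[k] for k in("frame","depth","K","T")})
s=status.get_state();M=R.from_rotvec(s["tool_rot"]).as_matrix()
P=(cloud(f)-s["position"])@M;h=cv2.cvtColor(f["frame"],cv2.COLOR_RGB2HSV)
m=(f["depth"]>0)&(abs(P[...,1])<.012)&(P[...,2]<-.02)&(P[...,2]>-.055)&(P[...,0]>.012)&(P[...,0]<.2);q=P[m]
print(len(q),"x",np.percentile(q[:,0],[0,1,99,100]),"z",np.percentile(q[:,2],[1,50]),"y fit",np.polyfit(q[:,0],q[:,1],1),"z fit",np.polyfit(q[:,0],q[:,2],1))
E
```

```text
clock: 7.8
position: [0.4592, -0.2463, 0.1615]
tool_rot: [-3.138, -0.144, 0.002]
wrist_force: [-0.3, 0.8, -2.8]
opening: 0.088
gripper_force: 58.5
oil [ 0.78026461 -0.177017    0.        ]
head 5.26 turn -1.5348 units after turn [4.328 2.882 0.031] before [ 3.036 -4.221  0.036] tilt [-1.1e-03 -6.0e-04 -1.0e+00] pos [ 0.4592 -0.2463  0.1615] q7 -1.15 F [-0.3  0.8 -2.8] open 0.088 t 7.8
8231 x [0.01200193 0.01208519 0.10017874 0.10099112] z [-0.05276262 -0.03968047] y fit [0.00306948 0.00016688] z fit [ 0.03513792 -0.04222925]
```

```bash
python3 -m handwheel '[[0,0,0,-0.1535,1],[0,0,0,-0.1535,1],[0,0,0,-0.1535,1],[0,0,0,-0.1535,1],[0,0,0,-0.1535,1],[0,0,0,-0.1535,1],[0,0,0,-0.1535,1],[0,0,0,-0.1535,1],[0,0,0,-0.1535,1],[0,0,0,-0.1535,1]]' 60
python3 -m handwheel '[[0.5,0.4,0,0,1],[0.5,0.4,0,0,1],[0.5,0.4,0,0,1],[0.5,0.4,0,0,1],[0.5,0.4,0,0,1],[0.5,0.4,0,0,1],[0.5,0.4,0,0,1],[0.3,0.08,0.1,0,1],[0,0,0,0,1],[0,0,0,0,1]]' 60
python3 -c "
from h import *
plan(.5646,-.067,.0826,93.2)"
```

```text
clock: 9.1
position: [0.4594, -0.2465, 0.1615]
tool_rot: [-2.152, -2.287, 0.0]
wrist_force: [0.5, -0.7, -1.5]
opening: 0.087
gripper_force: 58.4
clock: 10.35
position: [0.5653, -0.0893, 0.1577]
tool_rot: [-2.159, -2.282, 0.002]
wrist_force: [0.2, 0.1, -3.0]
opening: 0.087
gripper_force: 58.6
head 93.16 turn -0.0007 units after turn [0.558 0.016 1.877] before [0.558 0.016 1.877] tilt [-6.0e-04 -1.3e-03 -1.0e+00] pos [ 0.5653 -0.0893  0.1577] q7 -0.29 F [ 0.2  0.1 -3. ] open 0.087 t 10.35
```

```bash
python3 -m handwheel '[[0,0,0.3,0,1],[0,0,0.4,0,1],[0,0,0.4,0,1],[0,0,0.4,0,1],[0,0,0.33,0,1],[0,0,0,0,1],[0.3,0,0,0,1],[0.3,0,0,0,1],[0,0,0,0,1],[0,0,0,0,1]]' 60
python3 - <<'E'
from h import *
plan(.5646,-.067,.0826,93.2)
f=grab("wrist");cv2.imwrite("pics/w4.png",cv2.resize(cv2.cvtColor(f["frame"],cv2.COLOR_RGB2BGR),(700,525)))
f=grab("scene");a=cv2.resize(cv2.cvtColor(f["frame"],cv2.COLOR_RGB2BGR)[170:290,250:410],(800,600),interpolation=cv2.INTER_CUBIC);cv2.imwrite("pics/s4.png",a)
E
```

```text
clock: 11.6
position: [0.5649, -0.0642, 0.0852]
tool_rot: [2.157, 2.283, -0.0]
wrist_force: [0.5, -0.6, -0.8]
opening: 0.083
gripper_force: 58.5
head 93.24 turn 0.0006 units after turn [-0.069 -0.011  0.064] before [-0.069 -0.011  0.064] tilt [-4.e-04  3.e-04 -1.e+00] pos [ 0.5649 -0.0642  0.0852] q7 -0.41 F [ 0.5 -0.6 -0.8] open 0.083 t 11.6
```

View pics/w4.png

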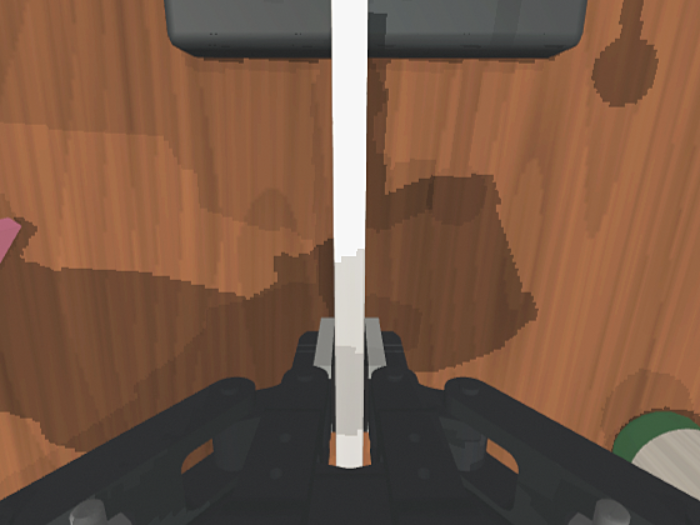

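The wrist view shows the blank held straight between the pads (column ~350) and pointing at the press base, whose front edge is at row ~50. I'll slide it in through the mouth.

```bash
python3 -m handwheel '[[0,-0.015,0.05,0,1],[0.25,0,0,0,1],[0.25,0,0,0,1],[0.25,0,0,0,1],[0.25,0,0,0,1],[0.25,0,0,0,1],[0.25,0,0,0,1],[0.25,0,0,0,1],[0,0,0,0,1],[0,0,0,0,1]]' 60
python3 - <<'E'
from h import *
plan(.5579,.0527,.0826,93.2);print(status.get_state()["moment"])
E
```

```text
clock: 12.95
position: [0.5602, 0.0053, 0.0828]
tool_rot: [2.158, 2.282, -0.001]
wrist_force: [1.2, 0.2, -2.4]
opening: 0.081
gripper_force: 58.5
head 93.2 turn -0.0 units after turn [1.187 0.009 0.005] before [1.187 0.009 0.005] tilt [-4.e-04 -2.e-04 -1.e+00] pos [0.5602 0.0053 0.0828] q7 -0.53 F [ 1.2  0.2 -2.4] open 0.081 t 12.95
[-0.07808367 -0.03197934  0.04478458]
```

```bash
python3 -m handwheel '[[0.2,0,0,0,1],[0.2,0,0,0,1],[0.2,0,0,0,1],[0.2,0,0,0,1],[0.2,0,0,0,1],[0.1,0,0,0,1],[0.05,0,0,0,1],[0.03,0,0,0,1],[0,0,0,0,1],[0,0,0,0,1]]' 60
python3 - <<'E'
from h import *
plan(.5579,.0527,.0826,93.2);print(status.get_state()["moment"])
E
```

```text
clock: 14.2
position: [0.5576, 0.0524, 0.0828]
tool_rot: [2.159, 2.282, -0.0]
wrist_force: [-0.1, 0.1, -2.0]
opening: 0.088
gripper_force: 58.5
head 93.19 turn -0.0002 units after turn [0.006 0.008 0.006] before [0.006 0.008 0.006] tilt [-1.e-04 -1.e-04 -1.e+00] pos [0.5576 0.0524 0.0828] q7 -0.6 F [-0.1  0.1 -2. ] open 0.088 t 14.2
[-0.1049742   0.06052064 -0.04749029]
```

Not touching the stop yet, so I'll lower the last 2 mm and creep forward until I feel it.

```bash
python3 -m handwheel '[[0,0,0.03,0,1],[0,0,0.03,0,1],[0,0,0,0,1],[0.04,0,0,0,1],[0.04,0,0,0,1],[0,0,0,0,1],[0,0,0,0,1],[0,0,0,0,1],[0,0,0,0,1],[0,0,0,0,1]]' 60
python3 - <<'E'
from h import *
plan(.5579,.0527,.0826,93.2);print(status.get_state()["moment"])
E
```

```text
clock: 15.45
position: [0.5577, 0.0558, 0.0807]
tool_rot: [2.158, 2.282, 0.0]
wrist_force: [-0.7, -3.2, 5.4]
opening: 0.085
gripper_force: 59.7
head 93.2 turn 0.0 units after turn [-0.079  0.001 -0.049] before [-0.079  0.001 -0.049] tilt [-1.e-04  5.e-04 -1.e+00] pos [0.5577 0.0558 0.0807] q7 -0.61 F [-0.7 -3.2  5.4] open 0.085 t 15.45
[-0.5551124   0.02455018 -0.01884944]
```

```bash
python3 -m handwheel '[[0.03,0,0,0,1],[0.03,0,0,0,1],[0.03,0,0,0,1],[0,0,0,0,1],[0,0,0,0,1],[0,0,0,0,1],[0,0,0,0,1],[0,0,0,0,1],[0,0,0,0,1],[0,0,0,0,1]]' 60
python3 - <<'E'
from h import *
plan(.5579,.0527,.0826,93.2);print(status.get_state()["moment"])
E
```

```text
clock: 16.7
position: [0.5575, 0.0574, 0.0806]
tool_rot: [2.159, 2.28, -0.003]
wrist_force: [1.5, -9.2, 6.4]
opening: 0.088
gripper_force: 60.0
head 93.12 turn -0.0015 units after turn [-0.119  0.003 -0.049] before [-0.119  0.003 -0.049] tilt [-0.0024 -0.     -1.    ] pos [0.5575 0.0574 0.0806] q7 -0.62 F [ 1.5 -9.2  6.4] open 0.088 t 16.7
[-1.58099102 -0.14031759  0.06452295]
```

```bash
python3 -m handwheel '[[0,0,0,0,0.7],[0,0,0,0,0.7],[0,0,0,0,0.7],[0,0,0,0,0.7],[0,0,0,0,0.7],[-0.3,0,0,0,0.7],[-0.7,0,0,0,0.7],[-0.9,0,0,0,0.7],[-1,0,0,0,0.7],[-1,0,0,0,0.7]]' 60
python3 - <<'E'
from h import *
plan(.5579,.0527,.0826,93.2)
F={}
for n in("scene","side"):
    f=grab(n);F[n]=f;P=cloud(f);h=cv2.cvtColor(f["frame"],cv2.COLOR_RGB2HSV)
    m=(f["depth"]>0)&(P[...,2]>.112)&(P[...,2]<.126)&(h[...,1]<60)&(h[...,2]>110)&(abs(P[...,0]-.555)<.03)&(P[...,1]>-.03)&(P[...,1]<.2)
    q=P[m]
    if len(q)>10: print(n,len(q),q.min(0),q.max(0),cv2.minAreaRect(q[:,:2].astype(np.float32)*1000))
    np.savez("/tmp/b_"+n,**{k:f[k] for k in("frame","depth","K","T")})
a=cv2.resize(cv2.cvtColor(F["scene"]["frame"],cv2.COLOR_RGB2BGR)[150:270,270:370],(500,600),interpolation=cv2.INTER_CUBIC)
b=cv2.resize(cv2.cvtColor(F["side"]["frame"],cv2.COLOR_RGB2BGR)[160:320,200:280],(300,600),interpolation=cv2.INTER_CUBIC)
cv2.imwrite("pics/seat.png",np.hstack([a,b]))
E
```

```text
clock: 17.95
position: [0.5657, -0.0985, 0.0804]
tool_rot: [2.159, 2.282, -0.001]
wrist_force: [-0.2, -0.0, -0.2]
opening: 0.3
gripper_force: 0.0
head 93.18 turn -0.0003 units after turn [ 3.786  0.016 -0.056] before [ 3.786  0.014 -0.056] tilt [-4.e-04 -2.e-04 -1.e+00] pos [ 0.5657 -0.0985  0.0804] q7 -0.36 F [-0.2 -0.  -0.2] open 0.3 t 17.95
scene 173 [0.55019097 0.00780536 0.11202748] [0.57069026 0.17663392 0.12352129] ((560.2198486328125, 92.20034790039062), (14.923709869384766, 169.2093963623047), 2.2489922046661377)
side 164 [0.54452341 0.01178975 0.11220177] [0.56456113 0.17975513 0.12514523] ((555.4061889648438, 95.80937194824219), (19.93654441833496, 168.1184844970703), 0.6236957311630249)
```

View pics/seat.png

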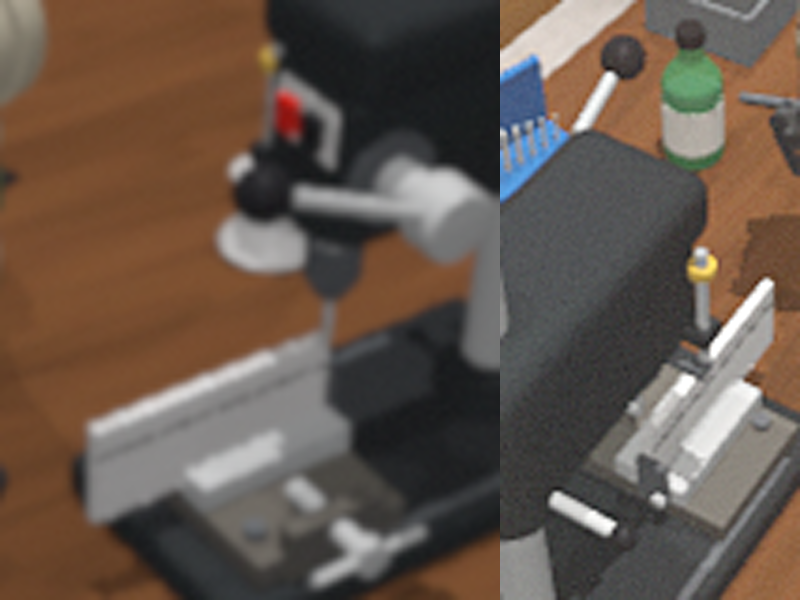

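The blank stands in the vise against the stop, with its line visible near the top. In the crop the ball is at (262,187), which is scene px (322.4,187.4), and at side px (232.8,175.2). I'll triangulate the ball and the tip.

```bash
python3 - <<'E'
from h import *
F={n:dict(np.load(f"/tmp/b_{n}.npz")) for n in("scene","side")}
def tri(a,b):
    A=[];B=[]
    for o,d in(a,b):
        d=d/np.linalg.norm(d);M=np.eye(3)-np.outer(d,d);A.append(M);B.append(M@o)
    return np.linalg.solve(sum(A),sum(B))
c={}
for n,(u,v) in dict(scene=(322,187),side=(233,175)).items():
    f=F[n];g=(f["frame"][v-14:v+15,u-14:u+15].max(2)<55).astype(np.uint8);g=cv2.erode(g,np.ones((3,3),np.uint8))
    k,l,s,ce=cv2.connectedComponentsWithStats(g,connectivity=4);i=l[14,14];c[n]=ce[i]+[u-14,v-14];print(n,c[n],s[i],cloud(f)[v,u].round(4))
p=tri(ray(F["scene"],*c["scene"]),ray(F["side"],*c["side"]));print("ball",p.round(4),tri(ray(F["scene"],322.4,187.4),ray(F["side"],232.8,175.2)).round(4))
uy=np.array([-.0557,.9984,0]);ux=np.array([.9984,.0557,0])
dr=np.array([.5625,.168,0]);q=p-dr;print("ball in press",q@ux,q@uy,p[2])
f=F["scene"];print("pred ball px",proj(f,dr+.087*ux-.126*uy+[0,0,.332]))
for z in(.12,.126,.13): print(z,proj(f,dr+[0,0,z]))
print(f["frame"][205:226,331:341].min(2))
w=dict(np.load("/tmp/w1.npz"));P=cloud(w);m=(P[...,2]>.115)&(P[...,2]<.16)&(abs(P[...,0]-.5625)<.006)&(abs(P[...,1]-.168)<.008);q=P[m];print(len(q),q[:,2].min(),np.percentile(q[:,2],[2,5]),q.mean(0))
E
```

```text
scene [324.92783505 185.37113402] [10  6 15 14 97] [0.6659 0.0434 0.3372]
side [233. 175.] [  0   0  29  29 841] [0.6458 0.0586 0.3371]
ball [0.6526 0.0568 0.3311] [0.6542 0.0516 0.3268]
ball in press 0.0837462720381497 -0.11602948497307987 0.3310649458239911
pred ball px (np.float64(320.9784090186187), np.float64(186.47439761278594))
0.12 (np.float64(333.3368777281419), np.float64(218.99769569235875))
0.126 (np.float64(333.48144839520626), np.float64(217.41242677517408))
0.13 (np.float64(333.5782409587139), np.float64(216.35106180080453))
[[ 54  58  56  56  55  54  54  55  55  56]
 [ 50  56  57  56  55  54  54  54  56  56]
 [ 50  53  56  56  54  53  54  57  57  54]
 [ 48  50  53  56  55  55  57  55  53  50]
 [ 49  50  52  58  65  64  57  52  51  50]
 [ 48  50  54  68  83  81  61  52  49  48]
 [ 48  49  55  79  99  93  66  50  49  48]
 [ 49  49  57  85 106  97  67  49  50  49]
 [ 48  49  58  85 106  97  67  49  48  50]
 [ 48  52  62  87 105  94  63  49  49  48]
 [ 55  66  77  94 102  88  60  49  49  48]
 [ 84 100 107 109 104  85  59  50  49  49]
 [124 131 127 119 105  80  57  49  49  52]
 [147 143 133 123 105  72  52  51  54  62]
 [147 141 134 127 107  73  57  61  69  75]
 [141 137 135 130 112  81  67  73  78  78]
 [137 135 133 129 113  85  73  76  74  67]
 [134 133 127 117 103  78  67  63  58  53]
 [127 128 121 111  93  68  55  51  48  46]
 [126 128 127 121  99  68  50  46  44  46]
 [133 135 133 124  98  66  52  45  43  45]]
203 0.12239735293714077 [0.12831428 0.1292549 ] [0.56203404 0.16800091 0.14086213]
```

```bash
python3 -m handwheel '[[-0.2,0,-0.6,0,0.4],[0,0,-1,0,0.2],[0,0,-1,0,0.2],[0,0,-1,0,0.2],[0,0,-1,0,0.2],[0,0.45,-1,0,0.2],[0,0.45,-1,0,0.2],[0,0.45,-1,0,0.2],[0,0.45,-0.6,0,0.2],[0,0.45,0,0,0.2]]' 60
python3 -c "
from h import *
plan(.655,.03,.405,93.2)"
```

```text
clock: 19.3
position: [0.6572, -0.0991, 0.4109]
tool_rot: [2.157, 2.28, 0.003]
wrist_force: [-0.4, 0.3, -0.2]
opening: 0.797
gripper_force: 0.0
head 93.2 turn -0.0001 units after turn [3.226 0.124 0.144] before [3.226 0.124 0.144] tilt [-8.0e-04  3.5e-03 -1.0e+00] pos [ 0.6572 -0.0991  0.4109] q7 -0.11 F [-0.4  0.3 -0.2] open 0.797 t 19.3
```

```bash
python3 -m handwheel '[[0.4,0,0,0,0.2],[0.4,0,0,0,0.2],[0.4,0.02,0,0,0.2],[0.4,0.02,0,0,0.2],[0.4,0.02,0,0,0.2],[0.4,0,0,0,0.2],[0.4,0,0,0,0.2],[0.4,0,0,0,0.2],[0,0,0,0,0.2],[0,0,0,0,0.2]]' 60
python3 - <<'E'
from h import *
f=grab("wrist");np.savez("/tmp/w5",**{k:f[k] for k in("frame","depth","K","T")})
cv2.imwrite("pics/w5.png",cv2.resize(cv2.cvtColor(f["frame"],cv2.COLOR_RGB2BGR),(700,525)))
P=cloud(f);k=(f["depth"]>0)&(np.linalg.norm(P-[.655,.05,.331],axis=-1)<.045)&(f["frame"].max(2)<70)
q=P[k];A=np.c_[2*q,np.ones(len(q))];s=np.linalg.lstsq(A,(q**2).sum(1),rcond=None)[0];print(len(q),"sphere",s[:3],np.sqrt(s[3]+s[:3]@s[:3]),q.max(0),q.min(0))
plan(.655,.05,.312,93.2)
E
```

```text
clock: 20.55
position: [0.6516, 0.0281, 0.4084]
tool_rot: [2.159, 2.282, -0.001]
wrist_force: [-0.6, -1.2, 0.7]
opening: 0.795
gripper_force: 0.0
1695 sphere [0.65682013 0.04914651 0.32793132] 0.015600577153118326 [0.67215074 0.06506758 0.34480355] [0.64091685 0.03571993 0.32407706]
head 93.15 turn -0.0008 units after turn [0.549 0.116 2.408] before [0.55  0.115 2.408] tilt [-5.e-04 -2.e-04 -1.e+00] pos [0.6516 0.0279 0.4083] q7 -0.31 F [ 1.  -0.1 -0.8] open 0.801 t 20.6
```

View pics/w5.png

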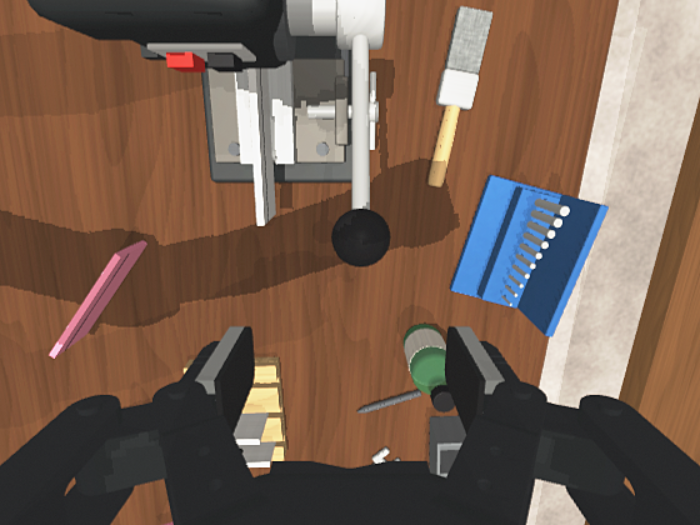

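The view shows the black ball at (360,237) in front of the hub, the blank in the vise at (262,160), and the short blanks still in the rack. The sphere fit gives r = 15.6 mm, matching the given 16. Next I descend over the ball and pinch it.

```bash
python3 -m handwheel '[[0.26,0.08,0,0,0.2],[0.26,0.08,0,0,0.2],[0,0,0.4,0,0.2],[0,0,0.4,0,0.2],[0,0,0.4,0,0.2],[0,0,0.4,0,0.2],[0,0,0.4,0,0.2],[0,0,0.4,0,0.2],[0,0,0.05,0,0.2],[0,0,0,0,0.2]]' 60
python3 -m handwheel '[[0,0,0,0,1],[0,0,0,0,1],[0,0,0,0,1],[0,0,0,0,1],[0,0,0,0,1],[0,0,0,0,1],[0,0,0,0,1],[0,0,0,0,1],[0,0,0,0,1],[0,0,0,0,1]]' 60
python3 -c "
from h import *
plan(.6568,.0491,.309,93.2)"
```

```text
clock: 21.85
position: [0.6569, 0.0499, 0.3106]
tool_rot: [2.158, 2.283, 0.0]
wrist_force: [-0.1, -0.8, 0.4]
opening: 0.802
gripper_force: 0.0
clock: 23.1
position: [0.6565, 0.0499, 0.3113]
tool_rot: [2.158, 2.282, 0.0]
wrist_force: [-3.1, -1.6, 5.4]
opening: 0.336
gripper_force: 58.7
head 93.2 turn 0.0001 units after turn [-0.019  0.005  0.059] before [-0.019  0.005  0.059] tilt [-3.e-04  3.e-04 -1.e+00] pos [0.6565 0.0499 0.3113] q7 -0.4 F [-3.1 -1.6  5.4] open 0.336 t 23.1
```

```bash
python3 -m handwheel '[[-0.068,0,0.16,0,1],[-0.068,0,0.162,0,1],[-0.103,0,0.335,0,1],[-0.07,0,0.342,0,1],[-0.035,0,0.347,0,1],[0,0,0.35,0,1],[0.0125,0,0.175,0,1],[0,0,0,0,1],[0,0,0,0,1],[0,0,0,0,1]]' 80
python3 - <<'E'
from h import *
s=status.get_state();print(s["position"],s["wrist_force"])
for n in("scene","side"):
    f=grab(n);np.savez("/tmp/c_"+n,**{k:f[k] for k in("frame","depth","K","T")})
f=dict(np.load("/tmp/c_scene.npz"));a=cv2.resize(cv2.cvtColor(f["frame"],cv2.COLOR_RGB2BGR)[175:250,280:360],(800,600)[:2],interpolation=cv2.INTER_CUBIC);cv2.imwrite("pics/tip.png",a)
E
```

```text
clock: 24.35
position: [0.6577, 0.0278, 0.2357]
tool_rot: [2.161, 2.271, -0.013]
wrist_force: [-1.8, -20.7, 6.7]
opening: 0.337
gripper_force: 79.1
[0.6577429  0.02778206 0.23571925] [ -1.79386091 -20.72654259   6.70764376]
```

View pics/tip.png

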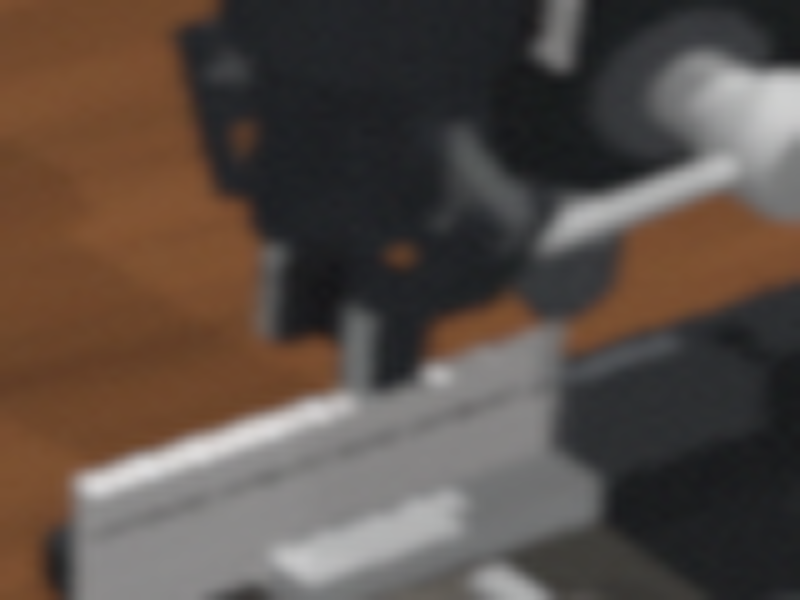

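The crop shows the lever pulled (spoke from (740,165) to (545,240)), the chuck down at (570,270), and the drill just beside the blank's far end. The radial force of −20 N needs explaining before I go on, so I'll derive the lever angle from the spoke's pixels in the spoke plane.

```bash
python3 - <<'E'
from h import *
s=status.get_state();print(s["clock"],s["position"].round(4),s["wrist_force"].round(1),s["moment"].round(2),s["joint_pos"].round(3),s["tau"].round(1))
M=R.from_rotvec(s["tool_rot"]).as_matrix();print("tool z",M[:,2].round(4))
uy=np.array([-.0557,.9984,0]);ux=np.array([.9984,.0557,0])
dr=np.array([.563,.170,0]);pl=dr+.087*ux
f=dict(np.load("/tmp/c_scene.npz"));F0=dict(np.load("/tmp/b_scene.npz"))
def onp(f,u,v):
    o,d=ray(f,u,v);return o+d*((pl-o)@ux)/(d@ux)
def show(f,u,v,t):
    p=onp(f,u,v);print(t,"y",round((p-pl)@uy,4),"z",p[2].round(4))
show(F0,322.4,187.4,"ball rest")
for cx,cy in((735,170),(650,203),(555,240)): show(f,280+cx/10,175+cy/8,"spoke now")
for cx,cy in((300,197),(410,210)): show(F0,270+cx/5,150+cy/5,"spoke rest")
# spoke points from depth, now and wrist before
for n,g in(("now",f),("rest",F0),("w5",dict(np.load("/tmp/w5.npz")))):
    P=cloud(g);h=cv2.cvtColor(g["frame"],cv2.COLOR_RGB2HSV);Q=np.stack([(P-pl)@ux,(P-pl)@uy,P[...,2]],-1)
    m=(g["depth"]>0)&(abs(Q[...,0])<.008)&(Q[...,1]>-.118)&(Q[...,1]<-.03)&(Q[...,2]>.2)&(Q[...,2]<.36)&(h[...,2]>130)&(h[...,1]<60);q=Q[m]
    if len(q)>8:
        l=np.polyfit(q[:,1],q[:,2],1);print(n,len(q),"angle",-np.arctan(l[0]),"z at hub",l[1],"y range",q[:,1].min(),q[:,1].max())
E
```

```text
24.45 [0.6577 0.0278 0.2357] [ -2.8 -21.9   5.7] [-4.3   0.16  0.12] [ 0.22   0.566 -0.546  1.732  0.362  0.948 -0.423] [-14.1 -66.1 -18.9 -24.1  -4.6  -3.2  -0.1]
tool z [-8.000e-04 -1.040e-02 -9.999e-01]
ball rest y -0.1237 z 0.328
spoke now y -0.0146 z 0.26
spoke now y -0.0436 z 0.2575
spoke now y -0.0753 z 0.2547
spoke rest y -0.0985 z 0.3128
spoke rest y -0.0219 z 0.2765
now 42 angle -0.058782601445233874 z at hub 0.26774772184811657 y range -0.07910222356477152 -0.030175091279888096
rest 48 angle 0.44714026443315147 z at hub 0.2695573273836777 y range -0.10402551052531935 -0.03045972353811928
w5 1635 angle 0.4485231229279382 z at hub 0.27127946153945814 y range -0.11046265431300802 -0.0300279487613223
```

```bash
python3 -m handwheel '[[-0.05,0,0,0,1],[-0.05,0,0,0,1],[-0.05,0,0,0,1],[0,0,0,0,1],[0,0,0,0,1],[0,0,0,0,1],[0,0,0,0,1],[0,0,0,0,1],[0,0,0,0,1],[0,0,0,0,1]]' 60
python3 - <<'E'
from h import *
s=status.get_state();print(s["position"].round(4),s["wrist_force"].round(1),s["moment"].round(2))
w=dict(np.load("/tmp/w1.npz"));P=cloud(w)
for v in range(50,61): print(v,[(u,round(P[v,u,2]*1000)) for u in range(46,62)])
print(w["frame"][50:62,46:64].max(2))
g=dict(np.load("/tmp/w5.npz"));P=cloud(g);h=cv2.cvtColor(g["frame"],cv2.COLOR_RGB2HSV)
m=(abs(P[...,2]-.12)<.006)&(abs(P[...,0]-.557)<.02)&(P[...,1]<.2)&(P[...,1]>-.02)&(h[...,2]>200);q=P[m];print("w5 blank top z",len(q),np.percentile(q[:,2],[10,50,90]),q[:,1].min(),q[:,1].max())
m=(abs(P[...,2]-.068)<.004)&(abs(P[...,0]-.557)<.03)&(P[...,1]<.15)&(P[...,1]>.06);print("w5 jaw",m.sum(),np.median(P[m][:,2]))
m=(abs(P[...,2])<.01);print("bench",np.median(P[m][:,2]))
i=dict(np.load("/tmp/scene.npz"));print(i["frame"][206:226,330:342].max(2))
P=cloud(w);m=(abs(P[...,2])<.01);print("w1 bench",np.median(P[m][:,2]))
E
```

```text
clock: 25.7
position: [0.6578, 0.0276, 0.2364]
tool_rot: [2.16, 2.278, -0.004]
wrist_force: [-3.7, -7.3, 6.3]
opening: 0.339
gripper_force: 79.0
[0.6578 0.0276 0.2364] [-3.7 -7.3  6.3] [-1.48  0.52 -0.09]
50 [(46, 136), (47, 134), (48, 132), (49, 29), (50, 30), (51, 31), (52, 31), (53, 31), (54, 30), (55, 30), (56, 30), (57, 31), (58, 30), (59, 31), (60, 30), (61, 30)]
51 [(46, 136), (47, 136), (48, 134), (49, 135), (50, 132), (51, 131), (52, 31), (53, 31), (54, 31), (55, 30), (56, 30), (57, 31), (58, 33), (59, 31), (60, 30), (61, 32)]
52 [(46, 137), (47, 136), (48, 135), (49, 134), (50, 132), (51, 131), (52, 129), (53, 130), (54, 31), (55, 29), (56, 30), (57, 31), (58, 31), (59, 32), (60, 30), (61, 31)]
53 [(46, 138), (47, 137), (48, 136), (49, 135), (50, 133), (51, 132), (52, 131), (53, 129), (54, 30), (55, 30), (56, 31), (57, 30), (58, 31), (59, 31), (60, 30), (61, 30)]
54 [(46, 138), (47, 138), (48, 137), (49, 135), (50, 133), (51, 131), (52, 133), (53, 130), (54, 128), (55, 30), (56, 32), (57, 31), (58, 31), (59, 31), (60, 30), (61, 31)]
55 [(46, 137), (47, 138), (48, 136), (49,
[... 2390 characters left out ...]
124]
 [125 126 125 122 118 117 120 123 123 123 123 122]
 [126 125 123 119 116 117 120 123 123 123 123 123]
 [124 123 122 119 116 116 119 123 124 123 123 121]
 [122 122 121 120 116 117 119 122 123 122 119 113]
 [122 121 121 120 117 118 119 120 118 113 104  93]
 [121 119 118 117 115 114 112 107 102  92  82  76]
 [116 108 105 107 105 100  89  82  79  76  78  84]
 [107  90  84  84  83  75  71  69  77  85  84  80]
 [ 93  73  65  62  61  64  72  79  82  80  74  64]
 [ 76  61  58  59  60  64  70  74  69  63  57  53]
 [ 67  62  61  59  57  60  61  59  54  52  49  49]
 [ 81  66  61  60  58  58  58  54  51  48  49  48]
 [101  73  62  60  57  58  57  54  51  49  50  49]]
w1 bench 0.00045821520514660596
```

```bash
cat > ang.py <<'E'
from h import *
s=status.get_state();print(s["clock"],s["position"].round(4),s["wrist_force"].round(1))
uy=np.array([-.0557,.9984,0]);ux=np.array([.9984,.0557,0]);pl=np.array([.563,.170,0])+.087*ux
for n in("scene","side"):
    ps=[]
    for k in range(4):
        g=grab(n);P=cloud(g);h=cv2.cvtColor(g["frame"],cv2.COLOR_RGB2HSV);Q=np.stack([(P-pl)@ux,(P-pl)@uy,P[...,2]],-1)
        m=(g["depth"]>0)&(abs(Q[...,0])<.010)&(Q[...,1]>-.118)&(Q[...,1]<-.03)&(Q[...,2]>.2)&(Q[...,2]<.36)&(h[...,2]>120)&(h[...,1]<60);ps.append(Q[m])
    q=np.vstack(ps)
    if len(q)>20:
        l=np.polyfit(q[:,1],q[:,2],1);print(n,len(q),"angle",-np.arctan(l[0]),"z hub",l[1],q[:,1].min(),q[:,1].max(),"mean",q[:,1].mean(),q[:,2].mean())
        np.savez("/tmp/d_"+n,**{k:g[k] for k in("frame","depth","K","T")})
E
python3 -m handwheel '[[-0.03,0,0.09,0,1],[-0.02,0,0.09,0,1],[0,0,0.09,0,1],[0,0,0.09,0,1],[0,0,0,0,1],[0,0,0,0,1],[0,0,0,0,1],[0,0,0,0,1],[0,0,0,0,1],[0,0,0,0,1]]' 80
python3 ang.py
python3 - <<'E'
from h import *
i=dict(np.load("/tmp/d_scene.npz"));print(i["frame"][204:232,330:342].max(2))
b=dict(np.load("/tmp/b_scene.npz"));print(b["frame"][204:232,330:342].max(2))
E
```

```text
clock: 26.95
position: [0.6577, 0.0293, 0.2226]
tool_rot: [2.159, 2.282, 0.001]
wrist_force: [-5.4, 0.1, 9.7]
opening: 0.335
gripper_force: 80.0
26.95 [0.6577 0.0293 0.2226] [-5.4  0.1  9.7]
scene 215 angle -0.14084362362446218 z hub 0.2666179137816766 -0.07899971352878787 -0.030268227542803165 mean -0.0529001073888545 0.2591176109378775
[[ 87  86  79  66  69 113 158 180 181 174 160 143]
 [ 84  87  81  68  67 111 155 170 163 145 123 107]
 [ 74  80  77  66  66 105 138 144 129 107  87  83]
 [ 64  71  68  59  66  95 114 109  91  75  65  76]
 [ 57  62  58  53  66  84  89  77  68  63  60  79]
 [ 54  55  50  51  61  69  68  63  60  60  62  83]
 [ 50  49  44  49  58  62  60  60  60  58  62  85]
 [ 43  41  44  51  57  60  62  60  61  60  69  92]
 [ 38  40  45  54  59  59  59  59  58  66  87 107]
 [ 44  60  65  58  59  59  58  58  67  86 106 118]
 [ 65  87  90  73  60  59  57  69  87 107 118 123]
 [ 84 107 111  99  83  72  76  90 107 118 122 122]
 [100 120 125 121 108  98 101 110 119 121 119 113]
 [116 128 132 130 121 113 114 117 118 113 104  92]
 [130 134 135 130 121 114 109 106 101  92  82 
[... 1397 characters left out ...]
135 125 118 110 105 101  91  81  77]
 [154 150 143 136 129 115  93  81  77  75  78  83]
 [147 142 139 137 131 114  84  69  76  84  84  79]
 [140 139 137 135 130 115  88  79  81  80  73  63]
 [137 135 134 128 119 103  82  73  69  63  56  52]
 [130 129 129 123 112  93  70  59  55  52  49  49]
 [122 127 129 128 122 100  70  54  50  48  49  48]
 [127 134 137 135 125  98  68  55  50  48  48  47]
 [136 137 138 136 123  93  65  54  50  48  48  48]
 [138 138 137 135 121  89  63  54  50  49  48  49]
 [138 137 137 135 119  86  61  53  48  48  48  49]
 [138 138 138 135 118  85  61  52  50  48  48  50]
 [137 138 137 134 120  90  67  54  49  49  47  49]
 [137 137 137 136 128 112  90  67  52  50  48  48]]
```

```bash
python3 - <<'E'
from h import *
L=lambda n:dict(np.load(f"/tmp/{n}.npz"))
i,b,c,d=L("scene"),L("b_scene"),L("c_scene"),L("d_scene")
dr=np.array([.5632,.1705,0])
def pz(z,dx=0): return np.array(proj(i,dr+[dx,0,z]))
print("px at z",[(z,pz(z).round(2)) for z in(.10,.12,.123,.126,.155,.175)])
print("init min\n",i["frame"][208:226,330:341].min(2))
# chuck lower edge rows (crossing 85, max channel), columns 333..337
def edge(f,lo):
    r=[]
    for u in(334,335,336):
        p=f["frame"][lo:lo+14,u].max(1).astype(float);k=np.nonzero((p[:-1]<85)&(p[1:]>=85))[0]
        r.append(lo+k[-1]+(85-p[k[-1]])/(p[k[-1]+1]-p[k[-1]]) if len(k) else np.nan)
    return np.round(r,2)
e0,e1,e2,e3=edge(i,205),edge(b,205),edge(c,208),edge(d,208);print(e0,e1,e2,e3)
v=lambda z:pz(z)[1]
from scipy.optimize import brentq
for e in(e1,e2,e3): print("chuck z",brentq(lambda z:v(z)-np.nanmean(e),.08,.25))
# line row on the blank end, scaled to drill
for f in(b,d): print("line profile",[(u,f["frame"][221:228,u].max(1).tolist()) for u in(328,330,332)])
face=dr+np.array([-.011+.004,0,0])*1
for z in(.1,.12): print("face pred",z,[tuple(np.round(proj(i,face+y*np.array([-.0557,.998,0])+[0,0,z]),2)) for y in(0,-.01,-.02)])
E
```

```text
px at z [(0.1, array([333.67, 224.1 ])), (0.12, array([334.16, 218.87])), (0.123, array([334.23, 218.08])), (0.126, array([334.3 , 217.29])), (0.155, array([335.02, 209.51])), (0.175, array([335.53, 204.03]))]
init min
 [[ 45  47  51  52  56  55  56  56  55  52  50]
 [ 47  49  50  52  58  66  65  58  52  51  50]
 [ 49  48  49  54  69  83  81  62  51  49  49]
 [ 49  48  49  56  79  99  94  65  50  49  49]
 [ 50  49  49  60  85 107  97  66  50  49  49]
 [ 49  49  50  60  86 106  98  66  50  48  49]
 [ 48  50  50  59  87 105  94  65  49  49  49]
 [ 49  49  51  62  87 102  88  61  50  48  49]
 [ 49  50  50  63  87 101  85  60  50  49  49]
 [ 48  49  51  65  87  97  79  56  49  49  52]
 [ 50  53  57  66  81  86  68  54  52  55  62]
 [ 54  63  72  71  69  70  58  55  62  71  75]
 [ 54  66  74  72  63  61  65  68  74  79  78]
 [ 54  60  63  61  59  63  68  73  76  74  69]
 [ 58  58  55  55  55  60  65  69  64  59  53]
 [ 65  59  57  55  53  55  56  54  49  47  44]
 [ 76  61  57  56  53  54  54  50  48  43  45]
 [ 99  69  58  55  53  54  54  51  47  45  46]]
[209.04 209.52 209.58] [209.05 209.54 209.58] [214.41 214.56 220.6 ] [215.08 215.5  220.5 ]
chuck z 0.1554431211291248
chuck z 0.12888008201180007
chuck z 0.12698272237672872
line profile [(328, [143, 139, 136, 128, 120, 126, 134]), (330, [140, 137, 130, 122, 127, 136, 138]), (332, [137, 134, 129, 129, 137, 138, 137])]
line profile [(328, [137, 137, 134, 126, 119, 124, 133]), (330, [137, 135, 128, 121, 125, 133, 136]), (332, [135, 132, 127, 128, 134, 136, 136])]
face pred 0.1 [(np.float64(332.35), np.float64(222.85)), (np.float64(329.74), np.float64(223.95)), (np.float64(327.1), np.float64(225.06))]
face pred 0.12 [(np.float64(332.82), np.float64(217.63)), (np.float64(330.19), np.float64(218.72)), (np.float64(327.53), np.float64(219.82))]
```

The estimates agree: rest tip is at about 0.123 m (wrist depth 0.124, lever 0.1217, scene 0.123). The chuck has come down 22.4 mm, and the lever angle from the tool's travel gives the same figure. So the tip is at about 0.1006 against the line's 0.100, and I'll make a small final trim.

```bash
python3 -m handwheel '[[0,0,0.03,0,1],[0.005,0,0.02,0,1],[0,0,0,0,1],[0,0,0,0,1],[0,0,0,0,1],[0,0,0,0,1],[0,0,0,0,1],[0,0,0,0,1],[0,0,0,0,1],[0,0,0,0,1]]' 80
python3 - <<'E'
from h import *
s=status.get_state();print(s["clock"],s["position"].round(4),s["wrist_force"].round(1),s["qd"].round(3).max())
fs=[grab("scene") for _ in range(3)];g=np.mean([f["frame"].astype(float) for f in fs],0)
b=dict(np.load("/tmp/b_scene.npz"))["frame"].astype(float)
def e(a,lo,hi,u):
    p=a[lo:hi,u].max(1);k=np.nonzero((p[:-1]<85)&(p[1:]>=85))[0][-1];return lo+k+(85-p[k])/(p[k+1]-p[k])
for u in(334,335): print(u,e(g,208,219,u)-e(b,204,214,u))
print("blank line",[g[221:228,u].max(1).round().tolist() for u in(328,330)])
a=cv2.resize(cv2.cvtColor(fs[-1]["frame"],cv2.COLOR_RGB2BGR)[120:330,130:410],(800,600),interpolation=cv2.INTER_CUBIC);cv2.imwrite("pics/final.png",a)
E
```

```text
clock: 28.6
position: [0.6577, 0.0295, 0.2205]
tool_rot: [-2.158, -2.282, -0.001]
wrist_force: [-3.7, 0.9, 9.5]
opening: 0.335
gripper_force: 80.9
28.6 [0.6577 0.0295 0.2205] [-3.7  0.9  9.5] 0.001
334 6.26042780748665
335 6.002637130801702
blank line [[137.0, 136.0, 134.0, 127.0, 119.0, 124.0, 133.0], [137.0, 134.0, 128.0, 120.0, 125.0, 134.0, 136.0]]
```

View pics/final.png

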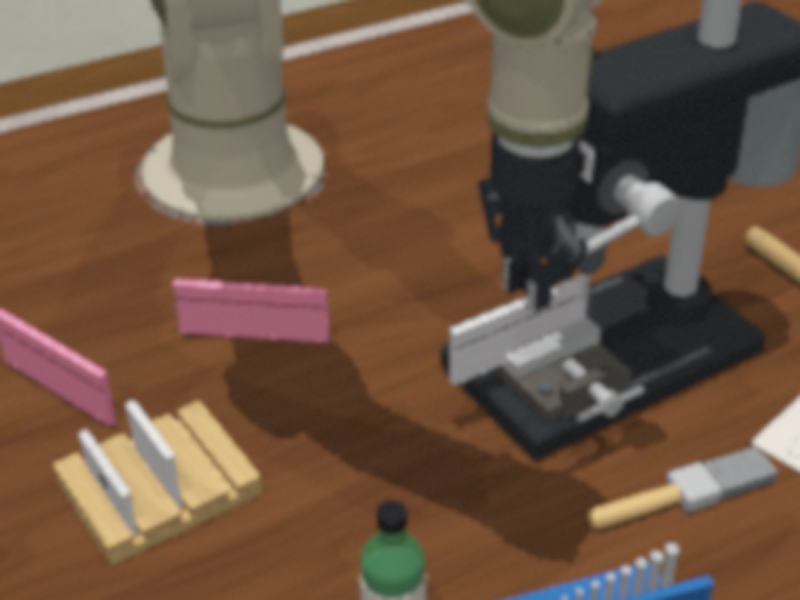

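The blank (450–590, 280–380) stands seated in the vise, the short blanks are still in the rack (105,480) and (155,450), and the lever is held down steadily. The tip has dropped about 22.9 mm, to roughly 0.100 m, level with the line.

```bash
python3 -c "
from station import ticket
print(ticket.hand_in())"
```

```text
the job is handed in; nothing more can be done
None
```

The job is handed in: the long blank stands in the vise against the work stop, released, and the arm is still holding the lever with the drill tip level with the scribed line, to about 1 mm by my camera estimates.

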